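Dry-fit a panel in a pair of sash clamps

TASK

Dry-fit the two boards in the pair of bar clamps, ready for tightening the screws: push the narrow board up against the far screw heads and slide the wide board off the panel stack in next to it, so that both lie flat and about central across both bars with their ends level. Then bring both tail jaws up against the wide board so that no gap is left anywhere (draw the jaws back first if they are in the way). Do not disturb the tools and other things on the bench.

Things in the scene. Friction and masses are not known exactly. Their poses are not given: they have to be found in the camera images.
- clamps: Two parallel aluminium bar clamps in notched battens, fixed, under 106 mm high. Origin: on the bench midway between the bars; x runs along the bars from the tail end (near the robot) to the screw heads, y left, z up. Bars: 14 mm wide, edges rounded, top 60 mm above the bench, centre lines at y = +50 and -50 mm, from x = -142 to 150 mm. Boards lie across both bars, long side along y.
- heads (a point): Point midway between the faces of the two fixed screw-head pressure plates (dark, 36 mm wide, one on each bar, up to 45 mm above the bars): at clamps' x = 125 mm, y = 0, bar-top height; axes as the clamps'. Closed up, the narrow board's centre lies 30 mm, the wide board's 106 mm and the jaw faces 152 mm before it (-x). Housings and cranks reach 115 mm beyond it.
- jaw_l (a joint): Sliding tail jaw on the left bar (clamps' y = +50 mm). Value in m, growing towards the heads; 0 = fully open, range 0 to 0.09; face at clamps' x = -77 mm + value; 0.050 = closed up on both boards. Dark block 36 mm wide, reaching 33 mm behind its face; face plate 10 mm thick, 45 mm above the bars, the rest 31 mm. Slides with about 2.5 N, stays where left.
- jaw_r (a joint): Sliding tail jaw on the right bar (clamps' y = -50 mm); otherwise the same as jaw_l.
- jaw_l_face (a point): Middle of the front face of the left tail jaw, 20 mm above the bar top.
- jaw_r_face (a point): Middle of the front face of the right tail jaw, 20 mm above the bar top.
- wide_board: Loose pale wooden board 92 x 170 x 24 mm (x, y, z), 0.19 to 0.34 kg, too wide for most grippers; starts lying askew on the panel stack. Origin: centre of its underside.
- narrow_board: Loose pale wooden board 60 x 170 x 24 mm (x, y, z), 0.12 to 0.22 kg; starts lying across the two bars, somewhat askew and short of the screw heads. Origin: centre of its underside.
- stack: Fixed stack of three white- and grey-faced panels, 150 x 190 mm (x, y) and 60 mm high, its top level with the bar tops; stands left or right of the clamps, its near edge about 70 mm from the nearer bar. Origin: centre of its underside, on the bench.
- offcut_tray: Bystander: open plywood tray 150 x 150 mm, 50 mm high, with offcuts up to 60 mm high, on the other side of the clamps from the stack. Origin: centre of its underside.
- glue_bottle: Bystander: white glue bottle, 58 mm across, 190 mm tall, standing. Origin: centre of its underside.
- router: Bystander: trim router standing on its base, 90 x 90 mm, 202 mm tall. Origin: centre of its underside.
- sander: Bystander: round sander, 110 mm across, 104 mm tall, with a stub pipe 80 mm out along its -x. Origin: centre of its underside.
- carton: Bystander: closed carton 110 x 80 x 55 mm. Origin: centre of its underside.
- tape: Bystander: black tape measure 65 x 70 x 34 mm, near the bars' tail ends. Origin: centre of its underside.
- square: Bystander: try square lying flat, wooden stock 22 x 110 x 18 mm along y, steel blade 140 mm along x from y = 40 mm. Origin: centre of the stock's underside.
- mallet: Bystander: rubber mallet lying down, head 54 mm across and 80 mm long along x, handle reaching 170 mm along -y. Origin: on the bench under the head's middle.
Mind the look-alikes: they are no part of the job. What is shaped like the wide_board but orange or turquoise is not meant.

How it is judged (in metres and radians):
At the end, for the whole second after the job is handed in: Both boards at rest flat on both bars (within 4 mm of height, 0.04 rad), square within 0.03 rad, midway within 30 mm; narrow one on the head plates, wide one against it (4 mm), ends level within 8 mm; both tail jaws up to the wide board (joint over 0.047) (z of narrow_board in the frame of clamps between 0.057 and 0.064 m and x of narrow_board in the frame of clamps between 0.091 and 0.098 m and y of narrow_board in the frame of clamps between -0.03 and 0.03 m and angle between the y axis of each of narrow_board, wide_board and the y axis of clamps, either way round below 0.03 rad and angle between each of narrow_board, wide_board's own z axis and vertical below 0.04 rad and linear speed of each of narrow_board, wide_board below 0.01 m/s and z of wide_board in the frame of clamps between 0.057 and 0.064 m and x of wide_board in the frame of clamps between 0.015 and 0.022 m and y of wide_board in the frame of clamps between -0.03 and 0.03 m and y of wide_board in the frame of narrow_board between -0.008 and 0.008 m and value of joint each of jaw_l, jaw_r above 0.047 m); the robot touches nothing.
It fails at once if a tool or other thing on the bench is shoved more than 25 mm (distance of any of offcut_tray, glue_bottle, router, sander, carton, tape, square, mallet from where it was at the start of the episode above 0.025 m).
It also fails if it takes over 72 s, if anything falls off the work surface, if the arm or the gripper's body presses on something with over 40 N, if the wrist force passes 120 N, or if a joint passes its speed limit or range.

ROBOT

A 6-joint arm with a two-finger parallel gripper is mounted at the origin on the work surface. World frame = base frame: x ahead of the robot, y to its left, z up, the work surface at z = 0. Lengths are in m, angles in degrees, forces in N, time in s.
With the tool pointing down it reaches from about 0.375 to 0.9 m from the base axis. Payload 3.1 kg.
Tool frame: the origin (TCP) lies on the centre line of the jaws, within the pads' length; the fingertips stand 19 mm ahead of it and the grasp point (between the pads) is the TCP (tips_ahead is the distance from the TCP to the fingertips, in m); z points along the fingers, y is the line along which they close (so a half turn about z gives the same grasp; the last joint's range is limited). The gripper opens to 87 mm and grips with 3 to 60 N. Pads are 19 mm wide; open, the fingers measure 117 mm over their backs; the gripper's body (75 mm by 190 mm) begins 51 mm behind the grasp point.
Start: joints at [56.751, 30.224, 82.088, -0, 67.689, -10.227], TCP at [0.244, 0.575, 0.242] pointing down, gripper open.
Joint ranges: [-176.69, 176.69], [-43.24, 126.21], [12.49, 139.97], [-82, 262], [0, 151.66], [-163.58, 163.58]. Speed limits (degrees/s): [159.86, 159.86, 180, 180, 180, 180].

INTERFACE

Orientations are given as a 3x3 rotation matrix whose columns are the frame's x, y, z axes.
In Python, from rig import read_state, capture, hand_in, trace, landmark_of, tips_ahead gives the robot as it stands.
- The arm moves only by the shell command python3 -m jog 'ROWS'. ROWS is JSON, a list of rows, each an object of numbers: "tx", "ty", "tz": the shift along the tool's x, y, z in cm; "roll": the turn about the tool's z in rad; "jaw": the opening, from 0 (shut) to 1 (fully open). A call has 1 to 8 rows; each row shifts and turns the commanded pose from where the row before left it, along the tool's axes as they then stand; what a row does not reach is not made up. A row lasts 1/10 s, in which the tool goes at most 50 mm and 8.59 degrees, less where a joint would pass 70% of its speed; a pose out of reach is approached as far as the arm can. A call with a gripper value outside its range is refused whole. The fingers move at their own pace and stop on an object; the grip force is fixed at half the most. Time passes only in rows, so rows that do not move let the fingers close. It gives the time, the measured TCP pose, the force, the opening and the grip force at its end, in the units of the state.
- read_state(): the state, without advancing time (a new reading comes with each control period).
- capture(name): name is "side" or "top"; returns a dict with "img" (384x512x3 uint8, red, green, blue), "vertical_fov" (degrees; the focal length in pixels is half the picture's height over the tangent of half this angle, whatever the lens; pixels are square), "cx", "cy" (the principal point, pixels), "cam_to_world" (4x4, takes a point from camera to world coordinates). Camera axes: x right, y up, looking along -z (the intrinsics and any distortion apply to the point x, -y, -z); pixel columns grow to the right and rows downward; lengths in m; the calibration is good to about 2 mm. A picture is of the moment at which its call begins. There is no depth.
- hand_in(): hands the job in; it is judged then, once.
Trained networks look in the newest picture that a camera, given by its name, has taken for a name from the list of things; names that differ only in an ending like _2 or _b are one class to them, and where a whole thing is asked for, a point or a joint stands for the part that bears it (a point fixed in the world has none). Each returns a list of dicts, best first, with "p" (0 to 1); they miss things now and then, are a little off and sometimes report something else, mostly with a low value. They report only what shows in the picture. A call takes as long as a camera call. They do not tell look-alikes from the thing itself.
- trace(camera, thing): "pixels" (384x512 bool, what is visible of it) and "bbox" ([left, top, width, height] in pixels, round what is visible of it).
- landmark_of(camera, thing): "point" ([row, column] in pixels: a listed point, or the origin of a listed thing).
The state is a dict: "time_s": time; "joint_positions": joint angles; "qvel": joint speeds; "tau": joint torques, N m; "position": TCP position; "tcp_rot": TCP orientation; "force": force on the tool from outside, world axes, zero at the start; "moment": the same for the moment, N m; "opening": opening from 0.0 (shut) to 1.0 (fully open); "grasp_force": force on a finger pad.
Only numpy, scipy, OpenCV 4.12 (cv2) and the standard library are available. Lean on these libraries where they do the work, as an engineer would, in place of code of your own. Each camera call takes 0.05 s, during which the arm holds its last target. There are 200 camera calls.

## Working session

There is one attempt and no reset: what is moved stays moved. The work goes in short steps, Python scripts to look and compute and a shell command to move; the robot and the scene stay as the last step left them, time stands still between calls to the robot, and variables do not carry over. Pictures are saved under pics/ and viewed, at most 13 in all, crops included, and the job is handed in when it is done.

```bash
ls; mkdir -p pics; python3 - <<'E'
from rig import *
import cv2,numpy as np
s=read_state(); print(s['time_s'],s['position'],s['tcp_rot'],s['opening'],tips_ahead)
ims=[]
for c in('side','top'):
    d=capture(c); print(c,d['vertical_fov'],d['cx'],d['cy'],np.round(d['cam_to_world'],4).tolist(),[k for k in d])
    cv2.imwrite(f'pics/{c}0.png',cv2.resize(d['img'][:,:,::-1],(768,576)))
E
```

```text
pics
0.0 [0.24402997 0.57464214 0.2405639 ] [[-9.20343164e-01  3.91110026e-01 -1.18625478e-03]
 [ 3.91111650e-01  9.20341390e-01 -1.84453404e-03]
 [ 3.70343612e-04 -2.16156236e-03 -9.99997595e-01]] 0.9995307030473747 0.019
side 46.661254604861234 254.45631472618865 187.95598749876027 [[0.8524, 0.321, -0.4127, -0.1298], [-0.5228, 0.5102, -0.6829, -1.025], [-0.0086, 0.7979, 0.6027, 0.986], [0.0, 0.0, 0.0, 1.0]] ['img', 'vertical_fov', 'cx', 'cy', 'cam_to_world']
top 47.63091552814966 260.4448006803259 192.82308191437303 [[0.0116, 0.9951, -0.0985, 0.3504], [-0.9999, 0.0103, -0.0138, 0.0068], [-0.0127, 0.0986, 0.995, 1.5546], [0.0, 0.0, 0.0, 1.0]] ['img', 'vertical_fov', 'cx', 'cy', 'cam_to_world']
```

View pics/top0.png

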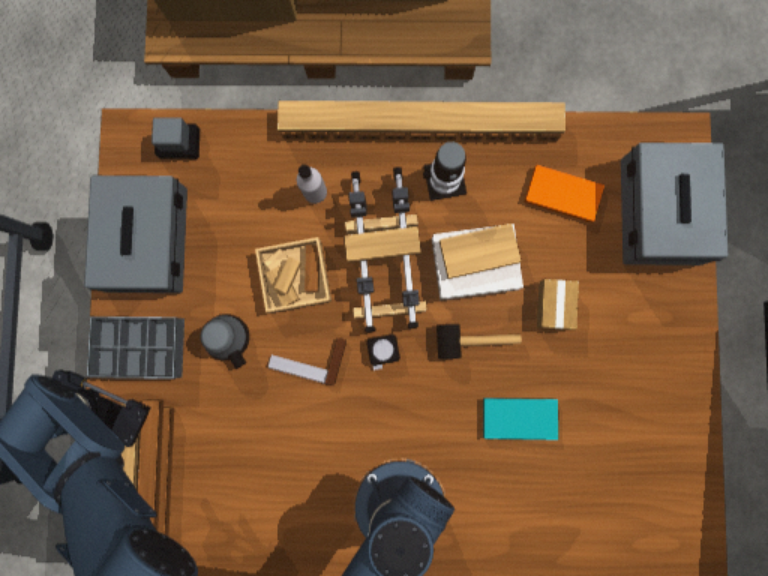

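View pics/side0.png

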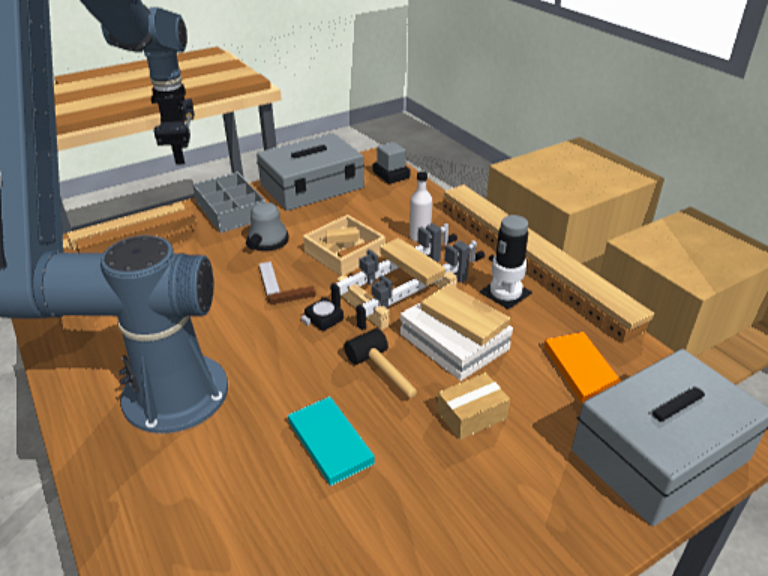

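```bash
cat > h.py <<'E'
from rig import *
import numpy as np,cv2
CAM={}
def shot(c): CAM[c]=capture(c); return CAM[c]
def ray(c,uv):
    d=CAM[c];uv=np.atleast_2d(np.asarray(uv,float));f=192/np.tan(np.radians(d['vertical_fov'])/2)
    v=np.c_[(uv[:,0]-d['cx'])/f,-(uv[:,1]-d['cy'])/f,-np.ones(len(uv))]
    T=np.array(d['cam_to_world']);return T[:3,3],v@T[:3,:3].T
def plane(c,uv,z):
    o,v=ray(c,uv);return (o+v*((z-o[2])/v[:,2])[:,None])[:,:2]
def proj(c,P):
    d=CAM[c];T=np.array(d['cam_to_world']);f=192/np.tan(np.radians(d['vertical_fov'])/2)
    q=(np.atleast_2d(P)-T[:3,3])@T[:3,:3];return np.c_[d['cx']-f*q[:,0]/q[:,2],d['cy']+f*q[:,1]/q[:,2]]
def lm(c,t,z,n=2):
    for r in landmark_of(c,t)[:n]:
        p=r['point'];print(c,t,round(r['p'],2),np.round(p,1),np.round(plane(c,[p[1],p[0]],z)[0],4))
def rect(c,t,z,n=1,show=True):
    out=[]
    for r in trace(c,t)[:n]:
        ct=max(cv2.findContours(r['pixels'].astype(np.uint8),0,1)[0],key=cv2.contourArea)
        q=plane(c,ct[:,0]+0.0,z);R=cv2.minAreaRect((q*1000).astype(np.float32))
        if show:print(c,t,round(r['p'],2),r['bbox'],'rect mm',np.round(R[0],1),np.round(R[1],1),round(R[2],2))
        out.append((r,R))
    return out
E
python3 - <<'E'
from h import *
s=[shot('top'),shot('side')]
for c in('top','side'):
    for t,z in(('heads',.06),('jaw_l_face',.08),('jaw_r_face',.08),('clamps',0),('narrow_board',.06),('wide_board',.06),('stack',0)): lm(c,t,z)
for t in('narrow_board','wide_board'): rect('top',t,.084,2)
rect('top','stack',.06)
for t in('tape','mallet','router','offcut_tray','glue_bottle'): lm('top',t,0,1)
for t in('tape','mallet','router','offcut_tray','glue_bottle'): lm('side',t,0,1)
# bars: bright pixels
im=CAM['top']['img'][105:225,225:290]
cv2.imwrite('pics/crop.png',cv2.resize(im[:,:,::-1],None,fx=5,fy=5,interpolation=cv2.INTER_NEAREST)[:600])
E
```

```text
top heads 0.88 [142.4 252.4] [0.675  0.0577]
top jaw_l_face 0.72 [182.1 256.4] [0.533  0.0415]
top jaw_l_face 0.43 [184.  241.3] [0.5259 0.093 ]
top jaw_r_face 0.74 [225.2 150.9] [0.3821 0.3976]
top jaw_r_face 0.59 [194.3 273.5] [ 0.4917 -0.0172]
top clamps 0.81 [179.3 255.8] [0.553  0.0457]
top clamps 0.3 [201.1 370.8] [ 0.4786 -0.3663]
top narrow_board 0.81 [162.  251.7] [0.6057 0.0592]
top wide_board 0.91 [129.8 373.5] [ 0.7235 -0.3646]
top wide_board 0.89 [279.1 344.6] [ 0.2084 -0.2602]
side heads 0.56 [169.6 288.3] [0.6668 0.0532]
side heads 0.44 [160.2 281.1] [0.6796 0.1185]
side jaw_l_face 0.66 [172.5 248.4] [0.5199 0.0904]
side jaw_r_face 0.59 [190.8 260.3] [ 0.4989 -0.0222]
side jaw_r_face 0.23 [276.1 315.2] [ 0.4238 -0.4178]
side clamps 0.85 [193.8 263.2] [0.5538 0.0456]
side narrow_board 0.73 [176.  273.7] [0.5997 0.0481]
side narrow_board 0.56 [190.7 262. ] [ 0.518  -0.0027]
side wide_board 0.92 [296.4 221.9] [ 0.1867 -0.331 ]
side wide_board 0.92 [245.2 387.6] [ 0.6896 -0.422 ]
side stack 0.73 [192.9 263.6] [0.5579 0.0493]
top narrow_board 0.71 [132.0, 210.4, 34.0, 33.0]
[... 186 characters left out ...]
m [ 213.2 -262.2] [163.   90.8] 88.76
top wide_board 0.82 [351.1, 111.2, 50.2, 39.0] rect mm [ 722.3 -366.3] [165.8  95.6] 73.23
top stack 0.84 [288.5, 150.5, 60.6, 49.7] rect mm [ 566.2 -169.5] [154.2 193.1] 8.35
top tape 0.69 [232.2 253.5] [0.3631 0.0514]
top mallet 0.63 [228.7 298.3] [ 0.3773 -0.1078]
top router 0.34 [166.6 321.2] [ 0.6015 -0.1897]
top offcut_tray 0.7 [182.7 195. ] [0.5385 0.2648]
top glue_bottle 0.57 [125.8 207.7] [0.7482 0.2239]
side tape 0.62 [214.1 216.3] [0.3577 0.0354]
side mallet 0.77 [239.3 243.5] [ 0.3738 -0.1207]
side router 0.94 [191.4 337.1] [ 0.7884 -0.0851]
side offcut_tray 0.66 [172.3 229. ] [0.5147 0.23  ]
side glue_bottle 0.8 [158.8 282.5] [0.7425 0.198 ]
```

View pics/crop.png

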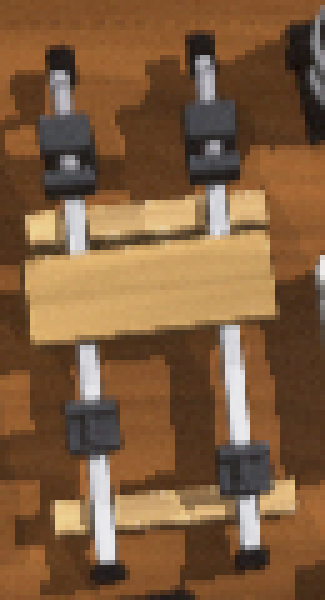

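```bash
python3 - <<'E'
from h import *
shot('top');shot('side')
im=CAM['top']['img'].astype(int)
m=(im.min(2)>150)&(im.max(2)-im.min(2)<25)
m[:110]=0;m[222:]=0
for nm,c0,c1 in(('L',234,250),('R',263,278)):
    k=m.copy();k[:,:c0]=0;k[:,c1:]=0
    r,c=np.nonzero(k);q=plane('top',np.c_[c,r],.06)
    p=np.polyfit(q[:,0],q[:,1],1);res=q[:,1]-np.polyval(p,q[:,0]);g=abs(res)<.008
    p=np.polyfit(q[g,0],q[g,1],1);print(nm,len(r),q[g,0].min(),q[g,0].max(),'yaw',np.degrees(np.arctan(p[0])),'y@.55',np.polyval(p,.55),'std',res[g].std())
# wood mask for wide board on stack
hsv=cv2.cvtColor(CAM['top']['img'],cv2.COLOR_RGB2HSV)
for nm,b in(('wide',(285,145,350,200)),('narrow',(226,145,284,178))):
    x0,y0,x1,y1=b
    w=(hsv[:,:,0]<30)&(hsv[:,:,1]>70)&(hsv[:,:,2]>165);k=np.zeros_like(w);k[y0:y1,x0:x1]=w[y0:y1,x0:x1]
    k=cv2.morphologyEx(k.astype(np.uint8),cv2.MORPH_OPEN,np.ones((5,5)))
    ct=max(cv2.findContours(k,0,1)[0],key=cv2.contourArea)
    R=cv2.minAreaRect((plane('top',ct[:,0],.084)*1000).astype(np.float32));print(nm,R,k.sum())
    print(np.round(cv2.boxPoints(R)))
im2=CAM['side']['img'][130:260,200:350]
cv2.imwrite('pics/crop2.png',cv2.resize(im2[:,:,::-1],None,fx=4.6,fy=4.6,interpolation=cv2.INTER_CUBIC)[:600])
im2=CAM['top']['img'][105:240,220:360]
cv2.imwrite('pics/crop3.png',cv2.resize(im2[:,:,::-1],None,fx=4.4,fy=4.4,interpolation=cv2.INTER_CUBIC)[:600])
E
```

```text
L 172 0.4177126756526551 0.7581303615651499 yaw 6.264495306690044 y@.55 0.09100373893247499 std 0.003560298897210941
R 177 0.42568238454184115 0.7697366076579994 yaw 5.98919954795584 y@.55 -0.009548573657358783 std 0.0034430236056992728
wide ((589.1217651367188, -173.99307250976562), (91.26490783691406, 168.31015014648438), 13.652958869934082) 1280
[[ 525. -103.]
 [ 565. -267.]
 [ 653. -245.]
 [ 614.  -81.]]
narrow ((602.6168823242188, 48.76742935180664), (58.01026916503906, 168.05738830566406), 7.754105567932129) 962
[[563. 128.]
 [585. -38.]
 [643. -31.]
 [620. 136.]]
```

View pics/crop2.png

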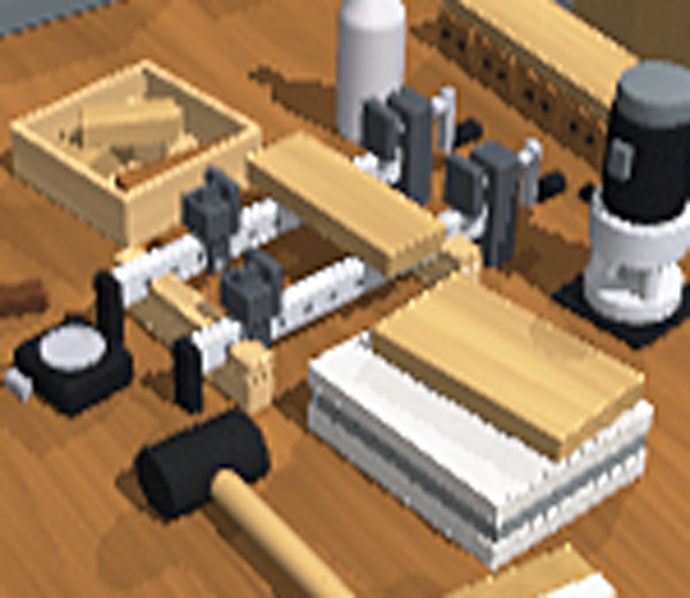

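```bash
python3 -m jog '[{"roll":-0.127,"jaw":1},{"roll":-0.127},{"roll":-0.127},{"roll":-0.127}]'; python3 -m jog '[{"tx":-1.55,"ty":-3.5},{"tx":-1.55,"ty":-3.5},{"tx":-1.55,"ty":-3.5},{"tx":-1.55,"ty":-3.5},{"tx":-1.55,"ty":-3.5},{"tx":-1.55,"ty":-3.5},{"tx":-1.55,"ty":-3.5},{"tx":-1.55,"ty":-3.5}]'; python3 -m jog '[{"tx":-1.55,"ty":-3.5},{"tx":-1.55,"ty":-3.5},{"tx":-1.55,"ty":-3.5},{"tx":-1.55,"ty":-3.5},{"tx":-1.55,"ty":-3.5},{"tx":-1.55,"ty":-3.5},{"tx":-1.55,"ty":-3.5},{"tx":-1.55,"ty":-3.5}]'
cat >> h.py <<'E'
OX,OY,YAW=.5535,.0413,np.radians(6.1)
def clamp(p):
    d=np.atleast_2d(p)[:,:2]-[OX,OY];c,s=np.cos(YAW),np.sin(YAW);return np.c_[d[:,0]*c+d[:,1]*s,-d[:,0]*s+d[:,1]*c]
def st():
    s=read_state();R=np.array(s['tcp_rot']);print('t',round(s['time_s'],2),'clamp xy',np.round(clamp(s['position'])[0],4),'z',round(s['position'][2],4),'tooly deg vs clamp',round(np.degrees(np.arctan2(R[1,1],R[0,1])-YAW),2),'F',np.round(s['force'],1),'open',round(s['opening'],2),'j6',round(s['joint_positions'][5],1))
E
python3 - <<'E'
from h import *
st();shot('top')
for r in (182,184,186,188): print(r,clamp(plane('top',[[243,r]],.105)))
for r in (193,194,196): print(r,clamp(plane('top',[[273,r]],.105)))
print('heads',[(r,clamp(plane('top',[[c,r]],.105))) for r,c in((143.5,239),(141,268))])
print(clamp(np.array([[.563,.128],[.585,-.038]])))
E
```

```text
t 1.65 clamp xy [-0.2506  0.5638] z 0.2416 tooly deg vs clamp 60.88 F [0.1 0.1 0.3] open 1.0 j6 -10.2
182 [[-0.01886474  0.04689964]]
184 [[-0.02560122  0.04751339]]
186 [[-0.03233156  0.04812659]]
188 [[-0.03905574  0.04873923]]
193 [[-0.0654783  -0.04975357]]
194 [[-0.0688253  -0.04942565]]
196 [[-0.07551471 -0.04877027]]
heads [(143.5, array([[0.11334441, 0.04847463]])), (141, array([[ 0.11234183, -0.05015823]]))]
[[ 0.01865931  0.08519959]
 [ 0.0228949  -0.08219832]]$[0]: bad value
$[0]: bad value
$[0]: bad value
```

```bash
python3 -m jog '[{"tx":0,"ty":0,"tz":0,"roll":-0.127,"jaw":1},{"tx":0,"ty":0,"tz":0,"roll":-0.127,"jaw":1},{"tx":0,"ty":0,"tz":0,"roll":-0.127,"jaw":1},{"tx":0,"ty":0,"tz":0,"roll":-0.127,"jaw":1}]'; python3 -m jog --help | head -30
```

```text
time_s: 2.1
position: [0.2444, 0.5752, 0.2415]
tcp_rot: [[-0.994, -0.111, -0.0], [-0.111, 0.994, -0.0], [0.0, -0.0, -1.0]]
force: [-0.5, -0.2, 1.3]
opening: 0.999
grasp_force: 0.0invalid input: not JSON, or not a number
```

```bash
for i in 1 2; do python3 -m jog '[{"tx":-1.55,"ty":-3.5,"tz":0,"roll":0,"jaw":1},{"tx":-1.55,"ty":-3.5,"tz":0,"roll":0,"jaw":1},{"tx":-1.55,"ty":-3.5,"tz":0,"roll":0,"jaw":1},{"tx":-1.55,"ty":-3.5,"tz":0,"roll":0,"jaw":1},{"tx":-1.55,"ty":-3.5,"tz":0,"roll":0,"jaw":1},{"tx":-1.55,"ty":-3.5,"tz":0,"roll":0,"jaw":1},{"tx":-1.55,"ty":-3.5,"tz":0,"roll":0,"jaw":1},{"tx":-1.55,"ty":-3.5,"tz":0,"roll":0,"jaw":1}]' >/dev/null; done; python3 -c "
from h import *
st()"
```

```text
t 3.7 clamp xy [-0.0022  0.0021] z 0.2417 tooly deg vs clamp 89.97 F [ 0.9 -0.1  0.2] open 1.0 j6 -103.2
```

```bash
python3 -m jog '[{"tx":0,"ty":-0.2,"tz":4,"roll":0,"jaw":1},{"tx":0,"ty":0,"tz":4,"roll":0,"jaw":1},{"tx":0,"ty":0,"tz":3,"roll":0,"jaw":1},{"tx":0,"ty":0,"tz":2,"roll":0,"jaw":1},{"tx":0,"ty":0,"tz":1.3,"roll":0,"jaw":1},{"tx":0,"ty":0,"tz":1.1,"roll":0,"jaw":1},{"tx":0,"ty":0,"tz":0,"roll":0,"jaw":1}]' >/dev/null; python3 -c "
from h import *
st()"; python3 -m jog '[{"tx":-1,"ty":0,"tz":0,"roll":0,"jaw":1},{"tx":-1,"ty":0,"tz":0,"roll":0,"jaw":1},{"tx":-0.8,"ty":0,"tz":0,"roll":0,"jaw":1},{"tx":-0.8,"ty":0,"tz":0,"roll":0,"jaw":1},{"tx":-0.6,"ty":0,"tz":0,"roll":0,"jaw":1},{"tx":-0.3,"ty":0,"tz":0,"roll":0,"jaw":1},{"tx":0,"ty":0,"tz":0,"roll":0,"jaw":1}]'; python3 -c "
from h import *
st()"
```

```text
t 4.4 clamp xy [-0.0032  0.0018] z 0.0867 tooly deg vs clamp 89.99 F [ 0.8 -0.3 -1.1] open 1.0 j6 -103.2
time_s: 5.1
position: [0.5962, 0.0475, 0.0876]
tcp_rot: [[-0.994, -0.106, 0.002], [-0.106, 0.994, -0.0], [-0.002, -0.0, -1.0]]
force: [0.7, -0.5, 0.8]
opening: 1.002
grasp_force: 0.0
t 5.1 clamp xy [0.0431 0.0016] z 0.0876 tooly deg vs clamp 89.98 F [ 0.7 -0.5  0.8] open 1.0 j6 -102.2
```

```bash
python3 -m jog '[{"tx":-0.4,"ty":0,"tz":0,"roll":0,"jaw":1},{"tx":-0.3,"ty":0,"tz":0,"roll":0,"jaw":1},{"tx":-0.2,"ty":0,"tz":0,"roll":0,"jaw":1},{"tx":0,"ty":0,"tz":0,"roll":0,"jaw":1}]' | grep force; python3 -m jog '[{"tx":-0.2,"ty":0,"tz":0,"roll":0,"jaw":1},{"tx":-0.1,"ty":0,"tz":0,"roll":0,"jaw":1},{"tx":0,"ty":0,"tz":0,"roll":0,"jaw":1}]'|grep force;  python3 -c "
from h import *
st();shot('top');cv2.imwrite('pics/c4.png',cv2.resize(CAM['top']['img'][95:235,220:360,::-1],None,fx=4.2,fy=4.2,interpolation=cv2.INTER_CUBIC))"
```

```text
force: [-5.0, -1.2, 3.7]
grasp_force: 2.9
force: [-9.7, -3.3, 7.9]
grasp_force: 5.4
t 5.8 clamp xy [0.0492 0.0017] z 0.0873 tooly deg vs clamp 90.06 F [-9.7 -3.3  7.9] open 1.0 j6 -102.0
```

View pics/c4.png

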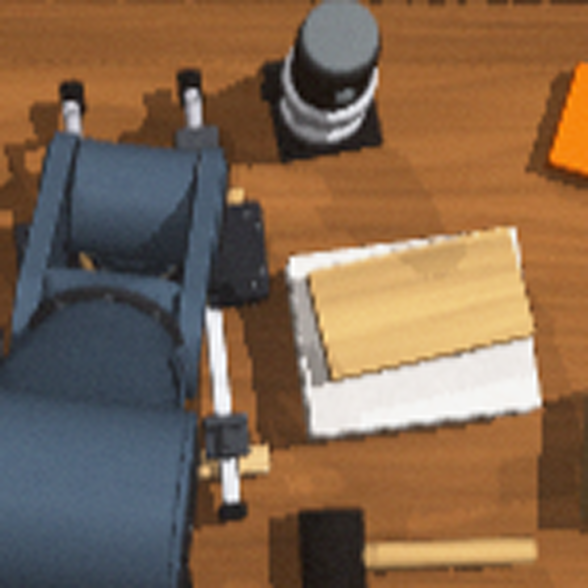

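```bash
python3 -m jog '[{"tx":1.4,"ty":0,"tz":0,"roll":0,"jaw":1},{"tx":2,"ty":0,"tz":0,"roll":0,"jaw":1},{"tx":2,"ty":0,"tz":0,"roll":0,"jaw":1},{"tx":1,"ty":0,"tz":0,"roll":0,"jaw":1},{"tx":0.5,"ty":0,"tz":0,"roll":0,"jaw":1},{"tx":0.5,"ty":0,"tz":0,"roll":0,"jaw":1},{"tx":0.5,"ty":0,"tz":0,"roll":0,"jaw":1},{"tx":0.5,"ty":0,"tz":0,"roll":0,"jaw":1}]' | grep force;python3 -m jog '[{"tx":0.6,"ty":0,"tz":0,"roll":0,"jaw":1},{"tx":0.6,"ty":0,"tz":0,"roll":0,"jaw":1},{"tx":0.6,"ty":0,"tz":0,"roll":0,"jaw":1},{"tx":0.6,"ty":0,"tz":0,"roll":0,"jaw":1},{"tx":0.6,"ty":0,"tz":0,"roll":0,"jaw":1},{"tx":0,"ty":0,"tz":0,"roll":0,"jaw":1},{"tx":-0.6,"ty":0,"tz":0,"roll":0,"jaw":1}]' | grep force; python3 -c "
from h import *
st()"; python3 -m jog '[{"tx":0,"ty":0,"tz":-1,"roll":0,"jaw":1},{"tx":0,"ty":0,"tz":-3,"roll":0,"jaw":1},{"tx":0,"ty":0,"tz":-4,"roll":0,"jaw":1},{"tx":0,"ty":0,"tz":-4,"roll":0,"jaw":1},{"tx":0,"ty":0,"tz":-2,"roll":0,"jaw":1}]' >/dev/null
python3 -m jog '[{"tx":0,"ty":-4,"tz":0,"roll":0.15,"jaw":1},{"tx":0,"ty":-4,"tz":0,"roll":0.14,"jaw":1},{"tx":0,"ty":-4,"tz":0,"roll":0.14,"jaw":1},{"tx":0,"ty":-4,"tz":0,"roll":0.14,"jaw":1},{"tx":0,"ty":-4,"tz":0,"roll":0.14,"jaw":1},{"tx":0,"ty":-3,"tz":0,"roll":0.14,"jaw":1},{"tx":0,"ty":-2,"tz":0,"roll":0.14,"jaw":1},{"tx":0,"ty":0,"tz":0,"roll":0.14,"jaw":1}]'; python3 - <<'E'
from h import *
st();shot('top');shot('side')
for t in('heads','jaw_l_face','jaw_r_face','clamps','narrow_board'):
    for c in('top','side'):lm(c,t,dict(heads=.06,clamps=0,narrow_board=.06).get(t,.08),1)
cv2.imwrite('pics/c5.png',cv2.resize(CAM['top']['img'][95:235,220:360,::-1],None,fx=4.2,fy=4.2,interpolation=cv2.INTER_CUBIC))
hsv=cv2.cvtColor(CAM['top']['img'],cv2.COLOR_RGB2HSV)
for nm,b in(('wide',(285,145,350,200)),('narrow',(226,138,284,178))):
    x0,y0,x1,y1=b
    w=(hsv[:,:,0]<30)&(hsv[:,:,1]>70)&(hsv[:,:,2]>165);k=np.zeros_like(w);k[y0:y1,x0:x1]=w[y0:y1,x0:x1]
    k=cv2.morphologyEx(k.astype(np.uint8),cv2.MORPH_OPEN,np.ones((5,5)))
    ct=max(cv2.findContours(k,0,1)[0],key=cv2.contourArea)
    R=cv2.minAreaRect((plane('top',ct[:,0],.084)*1000).astype(np.float32));print(nm,np.round(R[0]),np.round(R[1]),R[2],clamp(np.array(R[0])/1000))
E
```

```text
force: [2.5, 0.7, -0.3]
grasp_force: 1.5
force: [0.1, -0.7, 0.2]
grasp_force: 0.0
t 7.35 clamp xy [-0.0564  0.0022] z 0.0872 tooly deg vs clamp 90.0 F [ 0.1 -0.7  0.2] open 1.0 j6 -104.6
time_s: 8.65
position: [0.4313, -0.1957, 0.2275]
tcp_rot: [[-0.513, 0.859, -0.003], [0.859, 0.513, 0.002], [0.003, -0.002, -1.0]]
force: [0.2, -0.1, 0.3]
opening: 1.0
grasp_force: 0.0
t 8.65 clamp xy [-0.1467 -0.2227] z 0.2275 tooly deg vs clamp 24.74 F [ 0.2 -0.1  0.3] open 1.0 j6 -68.7
top heads 0.65 [140.6 252.8] [0.6814 0.0564]
side heads 0.81 [167.6 287.8] [0.6727 0.0648]
top jaw_l_face 0.64 [185.1 195. ] [0.5205 0.2513]
side jaw_l_face 0.55 [177.4 239.6] [0.4787 0.0813]
top jaw_r_face 0.5 [223.2 150.4] [0.3888 0.3996]
side jaw_r_face 0.64 [193.7 259.8] [ 0.4891 -0.0348]
top clamps 0.78 [181.6 256.9] [0.5447 0.0416]
side clamps 0.57 [192.4 265.4] [0.565  0.0484]
top narrow_board 0.55 [151.5 247.8] [0.6426 0.0733]
side narrow_board 0.53 [215.5 217.8] [ 0.3289 -0.0378]
wide [ 603. -187.] [113. 199.] 13.461718559265137 [[ 0.02458733 -0.23179952]]
narrow [644.  52.] [ 59. 169.] 6.320504188537598 [[0.09094459 0.0011892 ]]
```

View pics/c5.png

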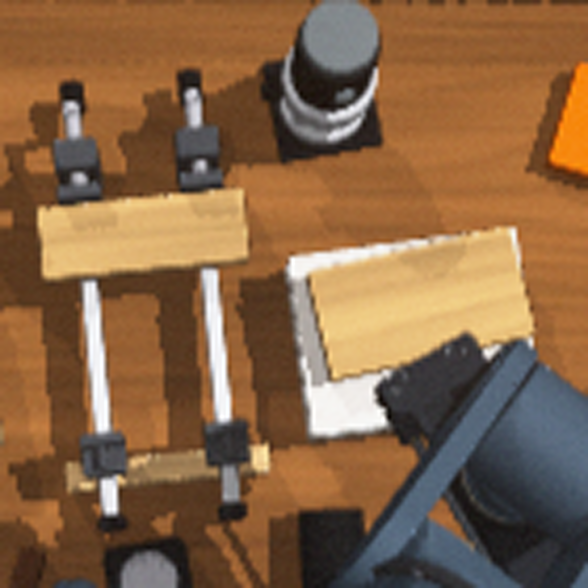

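```bash
sed -i 's/OX,OY,YAW=.5535,.0413/OX,OY,YAW=.5495,.0411/' h.py; python3 -m jog '[{"tx":0,"ty":0,"tz":0,"roll":-0.145,"jaw":1},{"tx":0,"ty":0,"tz":0,"roll":-0.145,"jaw":1},{"tx":0,"ty":0,"tz":0,"roll":-0.145,"jaw":1},{"tx":0,"ty":0,"tz":0,"roll":-0.145,"jaw":1},{"tx":0,"ty":0,"tz":0,"roll":-0.145,"jaw":1},{"tx":0,"ty":0,"tz":0,"roll":-0.145,"jaw":1},{"tx":0,"ty":0,"tz":0,"roll":-0.145,"jaw":1},{"tx":0,"ty":0,"tz":0,"roll":-0.125,"jaw":1}]' >/dev/null; python3 -m jog '[{"tx":-3.5,"ty":0.1,"tz":0,"roll":0,"jaw":1},{"tx":-4,"ty":0.1,"tz":0,"roll":0,"jaw":1},{"tx":-4,"ty":0.1,"tz":0,"roll":0,"jaw":1},{"tx":-4,"ty":0.1,"tz":0,"roll":0,"jaw":1},{"tx":-4,"ty":0.1,"tz":0,"roll":0,"jaw":1},{"tx":-4,"ty":0.1,"tz":0,"roll":0,"jaw":1},{"tx":0,"ty":0,"tz":0,"roll":0,"jaw":1}]' >/dev/null; python3 -c "
from h import *
st()"
```

```text
t 10.75 clamp xy [ 0.0996 -0.2137] z 0.2269 tooly deg vs clamp 90.73 F [ 0.8 -0.1  0.3] open 1.0 j6 -119.6
```

```bash
python3 -m jog '[{"tx":0.6,"ty":0,"tz":3,"roll":0.012,"jaw":1},{"tx":0,"ty":0,"tz":3.5,"roll":0,"jaw":1},{"tx":0,"ty":0,"tz":3,"roll":0,"jaw":1},{"tx":0,"ty":0,"tz":2,"roll":0,"jaw":1},{"tx":0,"ty":0,"tz":1.3,"roll":0,"jaw":1},{"tx":0,"ty":0,"tz":1,"roll":0,"jaw":1},{"tx":0,"ty":0,"tz":0,"roll":0,"jaw":1}]' | grep force; python3 -c "
from h import *
st()"; python3 -m jog '[{"tx":0.5,"ty":0,"tz":0,"roll":0,"jaw":1},{"tx":0.5,"ty":0,"tz":0,"roll":0,"jaw":1},{"tx":0.4,"ty":0,"tz":0,"roll":0,"jaw":1},{"tx":0.4,"ty":0,"tz":0,"roll":0,"jaw":1},{"tx":0.4,"ty":0,"tz":0,"roll":0,"jaw":1},{"tx":0.4,"ty":0,"tz":0,"roll":0,"jaw":1},{"tx":0.3,"ty":0,"tz":0,"roll":0,"jaw":1},{"tx":0,"ty":0,"tz":0,"roll":0,"jaw":1}]'|grep force; python3 -c "
from h import *
st()"
```

```text
force: [0.4, -0.3, 0.6]
grasp_force: 0.0
t 11.45 clamp xy [ 0.088  -0.2139] z 0.0885 tooly deg vs clamp 89.86 F [ 0.4 -0.3  0.6] open 1.0 j6 -119.2
force: [1.9, -1.0, 1.2]
grasp_force: 0.9
t 12.25 clamp xy [ 0.0595 -0.2141] z 0.0898 tooly deg vs clamp 89.86 F [ 1.9 -1.   1.2] open 1.0 j6 -120.4
```

```bash
python3 -m jog '[{"tx":-1,"ty":0,"tz":0,"roll":0,"jaw":1},{"tx":0,"ty":0,"tz":-3,"roll":0,"jaw":1},{"tx":0,"ty":0,"tz":-3,"roll":0,"jaw":0.5},{"tx":1.7,"ty":-3.3,"tz":0,"roll":0,"jaw":0.5},{"tx":1.7,"ty":-3.3,"tz":0,"roll":0,"jaw":0.5},{"tx":1.7,"ty":-3,"tz":0,"roll":0,"jaw":0.5},{"tx":1.6,"ty":-3,"tz":0,"roll":0,"jaw":0.5}]' >/dev/null;  python3 -m jog '[{"tx":0,"ty":0,"tz":0,"roll":0.145,"jaw":0.5},{"tx":0,"ty":0,"tz":0,"roll":0.145,"jaw":0.5},{"tx":0,"ty":0,"tz":0,"roll":0.145,"jaw":0.5},{"tx":0,"ty":0,"tz":0,"roll":0.145,"jaw":0.5},{"tx":0,"ty":0,"tz":0,"roll":0.145,"jaw":0.5},{"tx":0,"ty":0,"tz":0,"roll":0.145,"jaw":0.5},{"tx":0,"ty":0,"tz":0,"roll":0.145,"jaw":0.5},{"tx":0,"ty":0,"tz":0,"roll":0.145,"jaw":0.5}]' >/dev/null;python3 -m jog '[{"tx":0,"ty":0,"tz":0,"roll":0.14,"jaw":0.5},{"tx":0,"ty":0,"tz":0,"roll":0.14,"jaw":0.5},{"tx":0,"ty":0,"tz":0,"roll":0.13,"jaw":0.5},{"tx":0,"ty":0,"tz":0,"roll":0,"jaw":0.5}]' >/dev/null; python3 - <<'E'
from h import *
st();shot('top')
cv2.imwrite('pics/c6.png',cv2.resize(CAM['top']['img'][95:235,220:360,::-1],None,fx=4.2,fy=4.2,interpolation=cv2.INTER_CUBIC))
hsv=cv2.cvtColor(CAM['top']['img'],cv2.COLOR_RGB2HSV)
for nm,b in(('wide',(285,145,350,200)),('narrow',(226,138,284,178))):
    x0,y0,x1,y1=b
    w=(hsv[:,:,0]<30)&(hsv[:,:,1]>70)&(hsv[:,:,2]>165);k=np.zeros_like(w);k[y0:y1,x0:x1]=w[y0:y1,x0:x1]
    k=cv2.morphologyEx(k.astype(np.uint8),cv2.MORPH_OPEN,np.ones((5,5)))
    ct=max(cv2.findContours(k,0,1)[0],key=cv2.contourArea)
    R=cv2.minAreaRect((plane('top',ct[:,0],.084)*1000).astype(np.float32));print(nm,np.round(R[0]),np.round(R[1]),R[2],clamp(np.array(R[0])/1000))
E
```

```text
t 14.15 clamp xy [ 0.0022 -0.3389] z 0.1485 tooly deg vs clamp -0.07 F [ 0.6 -0.4  0.4] open 0.5 j6 -42.5
wide [ 598. -126.] [31. 65.] 0.5530398488044739 [[ 0.03068577 -0.17091251]]
narrow [644.  52.] [ 59. 169.] 6.046751499176025 [[0.09475914 0.00099438]]
```

View pics/c6.png

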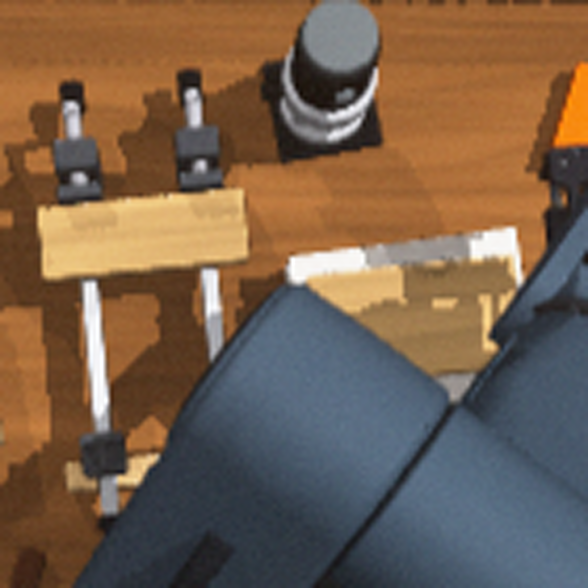

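```bash
python3 -m jog '[{"tx":0,"ty":0,"tz":3,"roll":0,"jaw":0.5},{"tx":0,"ty":0,"tz":2,"roll":0,"jaw":0.5},{"tx":0,"ty":0,"tz":1.1,"roll":0,"jaw":0.5},{"tx":0,"ty":0.1,"tz":0,"roll":0,"jaw":0.5},{"tx":1,"ty":0,"tz":0,"roll":0,"jaw":0.5},{"tx":1,"ty":0,"tz":0,"roll":0,"jaw":0.5},{"tx":0.8,"ty":0,"tz":0,"roll":0,"jaw":0.5},{"tx":0.8,"ty":0,"tz":0,"roll":0,"jaw":0.5}]' |grep force; python3 -m jog '[{"tx":0.8,"ty":0,"tz":0,"roll":0,"jaw":0.5},{"tx":0.8,"ty":0,"tz":0,"roll":0,"jaw":0.5},{"tx":0.8,"ty":0,"tz":0,"roll":0,"jaw":0.5},{"tx":0.8,"ty":0,"tz":0,"roll":0,"jaw":0.5},{"tx":0.8,"ty":0,"tz":0,"roll":0,"jaw":0.5},{"tx":0.8,"ty":0,"tz":0,"roll":0,"jaw":0.5},{"tx":0.6,"ty":0,"tz":0,"roll":0,"jaw":0.5},{"tx":0,"ty":0,"tz":0,"roll":0,"jaw":0.5}]' |grep force;python3 - <<'E'
from h import *
st();shot('top');shot('side')
a=CAM['top']['img'][95:215,220:350,::-1];b=CAM['side']['img'][110:260,190:360,::-1]
a=cv2.resize(a,(390,360),interpolation=2);b=cv2.resize(b,(408,360),interpolation=2)
cv2.imwrite('pics/c7.png',np.hstack([a,b]))
E
```

```text
force: [0.8, -2.3, 1.1]
grasp_force: 1.1
force: [0.7, 0.1, 0.4]
grasp_force: 0.4
t 15.8 clamp xy [ 0.0031 -0.2479] z 0.0881 tooly deg vs clamp -0.06 F [0.7 0.1 0.4] open 0.5 j6 -36.0
```

View pics/c7.png

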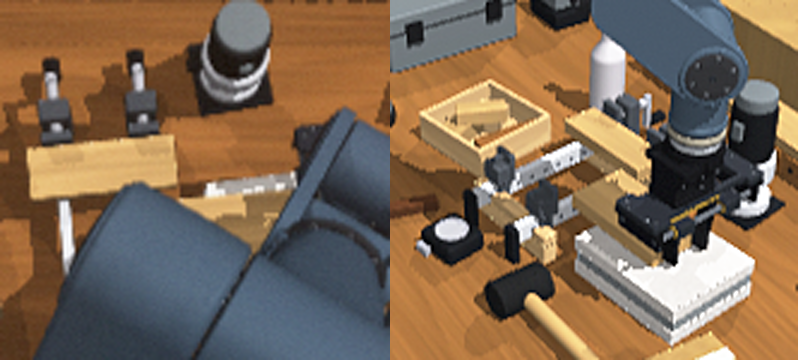

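```bash
python3 -m jog '[{"tx":0.5,"ty":0,"tz":0,"roll":0,"jaw":0.5},{"tx":0.5,"ty":0,"tz":0,"roll":0,"jaw":0.5},{"tx":0.5,"ty":0,"tz":0,"roll":0,"jaw":0.5},{"tx":0.5,"ty":0,"tz":0,"roll":0,"jaw":0.5},{"tx":0.5,"ty":0,"tz":0,"roll":0,"jaw":0.5},{"tx":0.5,"ty":0,"tz":0,"roll":0,"jaw":0.5},{"tx":0.5,"ty":0,"tz":0,"roll":0,"jaw":0.5}]' |grep force; python3 -c "
from h import *
st()"; python3 -m jog '[{"tx":0.7,"ty":0,"tz":0,"roll":0,"jaw":0.5},{"tx":0.7,"ty":0,"tz":0,"roll":0,"jaw":0.5},{"tx":0.7,"ty":0,"tz":0,"roll":0,"jaw":0.5},{"tx":0.7,"ty":0,"tz":0,"roll":0,"jaw":0.5},{"tx":0.7,"ty":0,"tz":0,"roll":0,"jaw":0.5},{"tx":0.7,"ty":0,"tz":0,"roll":0,"jaw":0.5},{"tx":0.6,"ty":0,"tz":0,"roll":0,"jaw":0.5}]' |grep force; python3 -c "
from h import *
st()"
```

```text
force: [0.3, -1.4, -0.8]
grasp_force: 0.6
t 16.6 clamp xy [ 0.0037 -0.2144] z 0.0885 tooly deg vs clamp -0.08 F [ 0.3 -1.4 -0.8] open 0.5 j6 -33.3
force: [0.1, -1.5, -0.3]
grasp_force: 0.8
t 17.3 clamp xy [ 0.0039 -0.1664] z 0.0887 tooly deg vs clamp -0.07 F [ 0.1 -1.5 -0.3] open 0.5 j6 -29.2
```

```bash
python3 -m jog '[{"tx":0.8,"ty":0,"tz":0,"roll":0,"jaw":0.5},{"tx":0.9,"ty":0,"tz":0,"roll":0,"jaw":0.5},{"tx":0.9,"ty":0,"tz":0,"roll":0,"jaw":0.5},{"tx":0.9,"ty":0,"tz":0,"roll":0,"jaw":0.5},{"tx":0.9,"ty":0,"tz":0,"roll":0,"jaw":0.5},{"tx":0.7,"ty":0,"tz":0,"roll":0,"jaw":0.5},{"tx":0.5,"ty":0,"tz":0,"roll":0,"jaw":0.5},{"tx":0.3,"ty":0,"tz":0,"roll":0,"jaw":0.5}]' |grep force; python3 - <<'E'
from h import *
st();shot('top');shot('side')
a=CAM['top']['img'][95:215,220:350,::-1];b=CAM['side']['img'][110:260,190:360,::-1]
a=cv2.resize(a,(390,360),interpolation=2);b=cv2.resize(b,(408,360),interpolation=2)
cv2.imwrite('pics/c8.png',np.hstack([a,b]))
E
```

```text
force: [0.3, -2.4, 1.3]
grasp_force: 1.3
t 18.1 clamp xy [ 0.004  -0.1075] z 0.0887 tooly deg vs clamp -0.06 F [ 0.3 -2.4  1.3] open 0.5 j6 -23.9
```

View pics/c8.png

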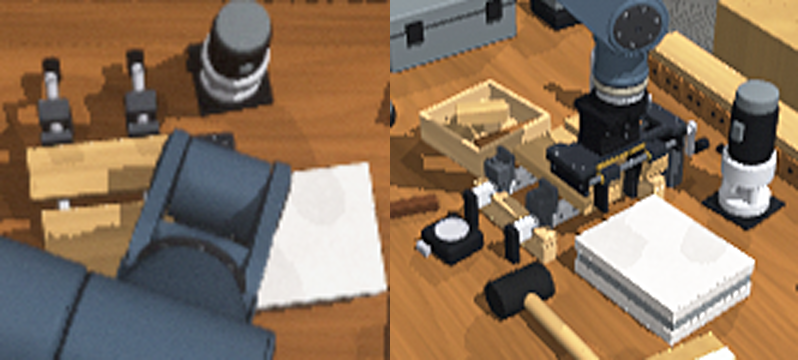

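```bash
python3 -m jog '[{"tx":0.4,"ty":0,"tz":0,"roll":0,"jaw":0.5},{"tx":0.4,"ty":0,"tz":0,"roll":0,"jaw":0.5},{"tx":0.3,"ty":0,"tz":0,"roll":0,"jaw":0.5},{"tx":0,"ty":0,"tz":0,"roll":0,"jaw":0.5},{"tx":-1.5,"ty":0,"tz":0,"roll":0,"jaw":0.5},{"tx":0,"ty":0,"tz":-4,"roll":0,"jaw":0.5},{"tx":0,"ty":0,"tz":-4,"roll":0,"jaw":1},{"tx":0,"ty":0,"tz":-4,"roll":0,"jaw":1}]' |grep force; python3 -m jog '[{"tx":-3,"ty":-4,"tz":0,"roll":-0.145,"jaw":1},{"tx":0,"ty":-4,"tz":0,"roll":-0.145,"jaw":1},{"tx":0,"ty":-4,"tz":0,"roll":-0.145,"jaw":1},{"tx":0,"ty":-4,"tz":0,"roll":-0.145,"jaw":1},{"tx":0,"ty":0,"tz":0,"roll":-0.145,"jaw":1},{"tx":0,"ty":0,"tz":0,"roll":-0.145,"jaw":1},{"tx":0,"ty":0,"tz":0,"roll":-0.145,"jaw":1},{"tx":0,"ty":0,"tz":0,"roll":-0.145,"jaw":1}]' >/dev/null; python3 -m jog '[{"tx":0,"ty":0,"tz":0,"roll":-0.14,"jaw":1},{"tx":0,"ty":0,"tz":0,"roll":-0.14,"jaw":1},{"tx":0,"ty":0,"tz":0,"roll":-0.13,"jaw":1},{"tx":0,"ty":0,"tz":0,"roll":0,"jaw":1}]' >/dev/null
cat >> h.py <<'E'
def boards():
    hsv=cv2.cvtColor(CAM['top']['img'],cv2.COLOR_RGB2HSV)
    w=(hsv[:,:,0]<30)&(hsv[:,:,1]>70)&(hsv[:,:,2]>165);k=np.zeros_like(w);k[135:185,222:290]=w[135:185,222:290]
    k=cv2.morphologyEx(k.astype(np.uint8),cv2.MORPH_OPEN,np.ones((4,4)))
    for ct in cv2.findContours(k,0,1)[0]:
        if cv2.contourArea(ct)<300: continue
        R=cv2.minAreaRect((plane('top',ct[:,0],.084)*1000).astype(np.float32));print('board',np.round(R[1]),round(R[2],2),np.round(clamp(np.array(R[0])/1000),4)); print(np.round(clamp(cv2.boxPoints(R)/1000),4).tolist())
E
python3 - <<'E'
from h import *
st();shot('top');boards()
cv2.imwrite('pics/c9.png',cv2.resize(CAM['top']['img'][95:235,220:360,::-1],None,fx=4.2,fy=4.2,interpolation=cv2.INTER_CUBIC))
E
```

```text
force: [1.4, 0.1, -0.9]
grasp_force: 0.0
t 20.2 clamp xy [-0.1487 -0.1746] z 0.2085 tooly deg vs clamp 89.36 F [-0.  -0.1 -0.3] open 1.0 j6 -129.3
board [ 79. 171.] 0.58 [[ 0.0124 -0.0025]]
[[-0.0188, 0.0863], [-0.0352, -0.0837], [0.0436, -0.0913], [0.0601, 0.0787]]
board [ 69. 210.] 6.32 [[ 0.0966 -0.0225]]
[[0.0615, 0.0821], [0.0624, -0.1274], [0.1317, -0.1272], [0.1309, 0.0824]]
```

View pics/c9.png

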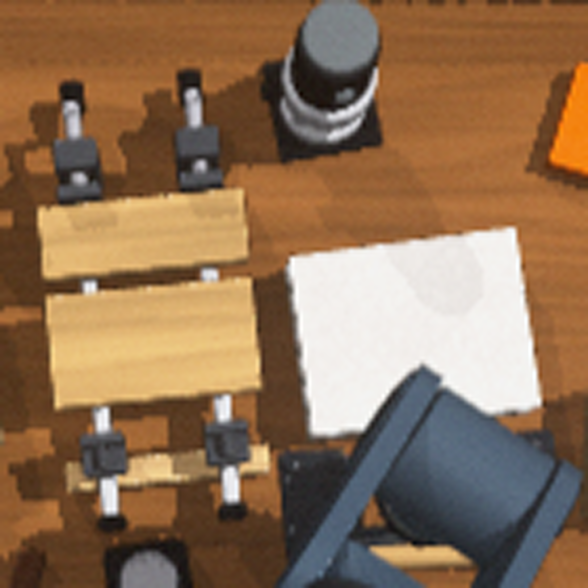

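```bash
python3 -m jog '[{"tx":-0.4,"ty":3,"tz":0,"roll":-0.011,"jaw":1},{"tx":-0.4,"ty":3.5,"tz":0,"roll":0,"jaw":1},{"tx":-0.4,"ty":3.5,"tz":0,"roll":0,"jaw":1},{"tx":-0.4,"ty":3.5,"tz":0,"roll":0,"jaw":1},{"tx":-0.4,"ty":3.9,"tz":0,"roll":0,"jaw":1},{"tx":0,"ty":0,"tz":3,"roll":0,"jaw":1},{"tx":0,"ty":0,"tz":3,"roll":0,"jaw":1},{"tx":0,"ty":0,"tz":0,"roll":0,"jaw":1}]' |grep force; python3 -c "
from h import *
st()"
```

```text
force: [-0.2, 0.3, -0.2]
grasp_force: 0.0
t 21.05 clamp xy [-0.1305  0.0008] z 0.1462 tooly deg vs clamp 89.95 F [-0.2  0.3 -0.2] open 1.0 j6 -107.5
```

```bash
python3 -m jog '[{"tx":0,"ty":0,"tz":2.5,"roll":0,"jaw":1},{"tx":0,"ty":0,"tz":2,"roll":0,"jaw":1},{"tx":0,"ty":0,"tz":1.1,"roll":0,"jaw":1},{"tx":0,"ty":0,"tz":0,"roll":0,"jaw":1},{"tx":-0.7,"ty":0,"tz":0,"roll":0,"jaw":1},{"tx":-0.7,"ty":0,"tz":0,"roll":0,"jaw":1}]' |grep force; python3 -m jog '[{"tx":-0.6,"ty":0,"tz":0,"roll":0,"jaw":1},{"tx":-0.6,"ty":0,"tz":0,"roll":0,"jaw":1},{"tx":-0.6,"ty":0,"tz":0,"roll":0,"jaw":1},{"tx":-0.6,"ty":0,"tz":0,"roll":0,"jaw":1},{"tx":-0.6,"ty":0,"tz":0,"roll":0,"jaw":1},{"tx":-0.4,"ty":0,"tz":0,"roll":0,"jaw":1},{"tx":0,"ty":0,"tz":0,"roll":0,"jaw":1}]' |grep force; python3 -c "
from h import *
st()"
```

```text
force: [0.1, 0.5, -0.8]
grasp_force: 0.0
force: [-4.9, -2.1, 3.5]
grasp_force: 2.6
t 22.35 clamp xy [-0.0823  0.0003] z 0.093 tooly deg vs clamp 90.1 F [-4.9 -2.1  3.5] open 1.0 j6 -105.8
```

```bash
python3 -m jog '[{"tx":-0.4,"ty":0,"tz":0,"roll":0,"jaw":1},{"tx":-0.4,"ty":0,"tz":0,"roll":0,"jaw":1},{"tx":-0.2,"ty":0,"tz":0,"roll":0,"jaw":1},{"tx":0,"ty":0,"tz":0,"roll":0,"jaw":1}]' |grep ^force; python3 -c "
from h import *
st()"; python3 -m jog '[{"tx":-0.2,"ty":0,"tz":0,"roll":0,"jaw":1},{"tx":-0.2,"ty":0,"tz":0,"roll":0,"jaw":1},{"tx":0,"ty":0,"tz":0,"roll":0,"jaw":1}]' |grep ^force; python3 -c "
from h import *
st()"
```

```text
force: [-6.0, -2.1, 3.0]
t 22.75 clamp xy [-0.073   0.0004] z 0.0929 tooly deg vs clamp 90.11 F [-6.  -2.1  3. ] open 1.0 j6 -105.5
force: [-10.6, -4.2, 6.8]
t 23.05 clamp xy [-0.0717  0.0005] z 0.0929 tooly deg vs clamp 90.14 F [-10.6  -4.2   6.8] open 1.0 j6 -105.3
```

```bash
python3 -m jog '[{"tx":-0.2,"ty":0,"tz":0,"roll":0,"jaw":1},{"tx":-0.2,"ty":0,"tz":0,"roll":0,"jaw":1},{"tx":0,"ty":0,"tz":0,"roll":0,"jaw":1},{"tx":0,"ty":0,"tz":0,"roll":0,"jaw":1}]' |grep ^force; python3 -c "
from h import *
st()"; python3 -m jog '[{"tx":1,"ty":0,"tz":0,"roll":0,"jaw":1},{"tx":1.2,"ty":0,"tz":0,"roll":0,"jaw":1},{"tx":0,"ty":0,"tz":-4,"roll":0,"jaw":1},{"tx":0,"ty":0,"tz":-4,"roll":0,"jaw":1},{"tx":0,"ty":-4,"tz":-2,"roll":0,"jaw":1},{"tx":0,"ty":-4,"tz":0,"roll":0,"jaw":1},{"tx":0,"ty":-4.5,"tz":0,"roll":0,"jaw":1},{"tx":0,"ty":-4.5,"tz":0,"roll":0,"jaw":1}]' |grep ^force; python3 -m jog '[{"tx":0,"ty":-4.5,"tz":0,"roll":0,"jaw":1},{"tx":0,"ty":-4,"tz":0,"roll":0,"jaw":1},{"tx":0,"ty":0,"tz":0,"roll":0,"jaw":1}]' |grep ^force; python3 - <<'E'
from h import *
st();shot('top');shot('side')
for t in('jaw_l_face','jaw_r_face'): lm('side',t,.08,1)
a=CAM['top']['img'][125:225,220:290,::-1];b=CAM['side']['img'][125:235,210:320,::-1]
a=cv2.resize(a,(364,520),interpolation=2);b=cv2.resize(b,(430,430),interpolation=2)
b=np.vstack([b,np.zeros((90,430,3),np.uint8)])
cv2.imwrite('pics/c10.png',np.hstack([a,b]))
E
```

```text
force: [-15.4, -8.3, 12.7]
t 23.45 clamp xy [-0.0716  0.0007] z 0.0927 tooly deg vs clamp 90.16 F [-15.4  -8.3  12.7] open 1.0 j6 -105.2
force: [0.8, 0.2, -0.7]
force: [0.2, 0.1, 0.2]
t 24.55 clamp xy [-0.0824 -0.2614] z 0.1934 tooly deg vs clamp 89.77 F [0.2 0.1 0.2] open 1.0 j6 -132.2
side jaw_l_face 0.72 [173.4 252.2] [0.5285 0.0785]
side jaw_r_face 0.57 [186.2 267.7] [ 0.5338 -0.0139]
```

View pics/c10.png

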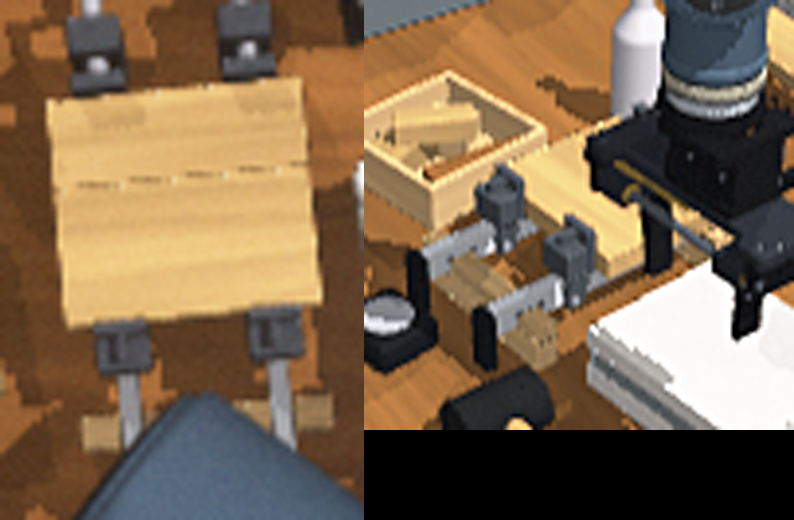

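```bash
python3 - <<'E'
from h import *
shot('top')
hsv=cv2.cvtColor(CAM['top']['img'],cv2.COLOR_RGB2HSV)
w=(hsv[:,:,0]<30)&(hsv[:,:,1]>60)&(hsv[:,:,2]>150);k=np.zeros_like(w);k[138:192,222:284]=w[138:192,222:284]
k=cv2.morphologyEx(k.astype(np.uint8),cv2.MORPH_CLOSE,np.ones((3,3)));k=cv2.morphologyEx(k,cv2.MORPH_OPEN,np.ones((5,5)))
ct=max(cv2.findContours(k,0,1)[0],key=cv2.contourArea)
R=cv2.minAreaRect((plane('top',ct[:,0],.084)*1000).astype(np.float32));print(R,clamp(np.array(R[0])/1000))
im=CAM['top']['img']
for (y) in(.05,-.05):  # dark jaw top-face edge rows along bar
    c,s=np.cos(YAW),np.sin(YAW)
    for x in np.arange(-.05,-.01,.004):
        P=np.array([OX+c*x-s*y,OY+s*x+c*y,.105]);u,v=proj('top',P)[0];print(round(x,3),im[int(round(v)),int(round(u))],end=' ')
    print()
E
```

```text
((600.5219116210938, 38.07358169555664), (158.66336059570312, 188.77810668945312), 5.7725114822387695) [[ 0.05041142 -0.00843108]]
-0.05 [89 87 92] -0.046 [86 86 91] -0.042 [87 89 94] -0.038 [84 83 90] -0.034 [83 85 89] -0.03 [97 93 93] -0.026 [232 191 125] -0.022 [230 190 121] -0.018 [230 187 120] -0.014 [232 189 122] 
-0.05 [88 87 92] -0.046 [91 90 95] -0.042 [84 82 87] -0.038 [73 72 75] -0.034 [85 84 92] -0.03 [102  98  97] -0.026 [173 142 103] -0.022 [236 198 128] -0.018 [239 204 131] -0.014 [240 205 132]
```

```bash
python3 -c "
from rig import *
print(hand_in())"
```

```text
the job is handed in; nothing more can be done
None
```

The dry-fit is done and handed in at about 25 s of the 72 s allowed; the hand-in gave no verdict. In the last pictures the narrow board is on the screw heads, the wide board is against it with ends level to about 1 mm, both tail jaws are closed up at about 0.050, and the bench items near the clamps look undisturbed.

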